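# Blow out a pipe nipple and hold the air dial at three

### The arm

A 7-joint arm with a two-finger parallel gripper is mounted at the origin on the work surface. World frame = base frame: x ahead of the robot, y to its left, z up, the work surface at z = 0. Lengths are in m, angles in rad, forces in N, time in s.
With the tool pointing down it reaches from about 0.4 to 0.875 m from the base axis. Payload 19.3 kg.
Tool frame: the origin (TCP) lies at the very end of the fingers, on their centre line; the grasp point (between the pads) lies 19 mm behind it; z points along the fingers, y is the line along which they close (so a half turn about z gives the same grasp; the last joint's range is limited). The gripper opens to 85 mm and grips with 20 to 120 N. Pads are 22 mm wide; open, the fingers measure 114 mm over their backs; the gripper's body (76 mm by 85 mm) begins 54 mm behind the grasp point. The pads swing forward as they close: fully open they stand 13 mm farther back than shut.
Start: joints at [-0.07, 0.521, -0.036, 1.599, 0.021, 1.021, -0.113], TCP at [0.625, -0, 0.231] pointing down, gripper open.
Joint ranges: [-2.91, 2.91], [-0.3, 2.13], [-1.5, 1.42], [0.17, 2.43], [-1.26, 4.41], [0.16, 1.93], [-2.52, 2.52]. Speed limits (rad/s): [1.89, 1.89, 2.39, 2.39, 3.01, 3.01, 3.01].

### API

Orientations are given as [roll, pitch, yaw] about the fixed x, y, z axes, in that order (R = Rz(yaw) Ry(pitch) Rx(roll)).
In Python, from workcell import bot gives the robot as it stands. The module is installed in compiled form; this text tells all that it offers.
- The arm moves only by the tool apply_moves, never from a script. Its arguments are lists of equal length, an entry for each row: "claw": the finger opening in m, from 0 to 0.0854; "xyz": the shift along the tool's x, y, z in m, a list of three; "twist": the turn, a rotation vector about the tool's x, y, z in rad, a list of three. A call has 1 to 20 rows; each row shifts and turns the commanded pose from where the row before left it, along the tool's axes as they then stand; what a row does not reach is not made up. A row lasts 1/10 s, in which the tool goes at most 50 mm and 8.59 degrees, less where a joint would pass 70% of its speed; a pose out of reach is approached as far as the arm can. A call with a gripper value outside its range is refused whole. The fingers move at their own pace and stop on an object; "force" is the grip in N (left out, the last holds). Time passes only in rows, so rows that do not move let the fingers close. It gives the time, the measured TCP pose, the force, the opening and the grip force at its end, in the units of the state.
- bot.observe(): the state, without advancing time (a new reading comes with each control period).
- bot.grab_frame(name): name is "scene" or "side" or "wrist"; returns a dict with "img" (480x640x3 uint8, red, green, blue), "vfov" (degrees; the focal length in pixels is half the picture's height over the tangent of half this angle, whatever the lens; pixels are square), "cx", "cy" (the principal point, pixels), "distortion" ([k1, k2, p1, p2, k3] as OpenCV has them; the pictures are not rectified), "view" (4x4, takes a point from world to camera coordinates). Camera axes: x right, y up, looking along -z (the intrinsics and any distortion apply to the point x, -y, -z); pixel columns grow to the right and rows downward; lengths in m; the calibration is good to about 2 mm. A picture is of the moment at which its call begins. There is no depth.
- bot.job_done(): hands the job in; it is judged then, once.
Trained networks look in the newest picture that a camera, given by its name, has taken for a name from the list of things; names that differ only in an ending like _2 or _b are one class to them, and where a whole thing is asked for, a point or a joint stands for the part that bears it (a point fixed in the world has none). Each returns a list of dicts, best first, with "score" (0 to 1); they miss things now and then, are a little off and sometimes report something else, mostly with a low value. They report only what shows in the picture. A call takes as long as a camera call.
- bot.find_in(camera, query): "position" ([x, y, z] in m, in world coordinates, good to about 4 mm: the middle of the surface that is visible of it).
The state is a dict: "clock": time; "qpos": joint angles; "qd": joint speeds; "joint_efforts": joint torques, N m; "position": TCP position; "tool_rot": TCP orientation; "force": force on the tool from outside, world axes, zero at the start; "moment": the same for the moment, N m; "grip_width": finger opening in m; "finger_force": force on a finger pad.
Only numpy, scipy, OpenCV 4.12 (cv2) and the standard library are available. Lean on these libraries where they do the work, as an engineer would, in place of code of your own. Each camera call takes 0.05 s, during which the arm holds its last target. There are 200 camera calls.

### The job

Take the bronze pipe nipple from the grey tray, lower it into the two V forks of the blow-off stand so that it lies centred across both and points at the air nozzle, and let go of it. Only then turn the spring-return air dial clockwise past its first two notches to the third (red) one and keep hold of it there: finish while still holding the dial, because it springs back when released. Leave the tray and the other things on the counter where they are.

Things in the scene. Friction and masses are not known exactly. Their poses are not given: they have to be found in the camera images.
- station: Fixed blow-off stand. Blue base plate 10 mm thick, x -70 to +140 mm, y +-155 mm about its origin (on the counter); x points to the nozzle side, away from the robot within about 0.25 rad, z up. V forks 95 mm to +y; grey valve box 116 x 116 mm, top 70 mm above the counter, under the dial 95 mm to -y. Stand and tray may swap sides.
- nozzle (a point): Tip of the brass air nozzle, 80 mm beyond the forks' middle along the stand's x, 110 mm above the counter; its upright mast, 118 mm tall and 18 mm thick, stands 38 mm farther on.
- rest (a point): Middle of the two V forks: the centre of the seated nipple's axis, 110 mm above the counter. Its x axis is the line the nipple must lie along (either way round). Forks: 8 mm plates 38 mm either side of this point along x, 68 mm clear between them for fingers, free down to the base plate; right-angled V, vertex 19 mm below this point, tops about level with it, 44 mm wide.
- nipple: Bronze pipe nipple, a straight round pipe of 27 mm outside diameter and 120 mm length with threaded ends, about 0.22 kg, starting on the floor of the tray, lying down. Origin at the middle of its axis, x along the axis; it may be rolled about x.
- tray: Grey plastic tray, loose, 260 (its x) x 220 (its y) mm, 22 mm high, walls and floor 4 mm, origin at the centre of its underside; the nipple starts near its middle.
- dial (a joint): Angle (rad) of the black air dial about its upright axis, growing clockwise seen from above: 0 at rest, notches at 0.4 (one green dot), 0.8 (two green) and 1.2 (three red dots), hard stop at 1.3. A spring returns it to 0 from anywhere. Up to about 0.2 N m to turn, 0.15 N m to hold at the third notch. Each notch is felt as a click of about 0.05 N m, too weak to keep the dial.
- dial_grip (a point): Point on the dial's axis at grip height, 96 mm above the counter, in its grip bar: 56 mm long, 14 mm wide, from 20 mm below to 12 mm above this point, on a 68 mm disc whose top is 20 mm below it; box face 26 mm below. x axis along the bar to its yellow pointer end, turning with the dial; at rest 0.6 rad anticlockwise (from above) of the stand's x.
- jar: Bystander: clear glass jar of rusted lag screws, 76 mm diameter, 113 mm high; origin under its centre.
- tin: Bystander: tin can with green label, 72 mm diameter, 100 mm high; origin under its centre.
- oil_bottle: Bystander: oil bottle with yellow label, 56 mm diameter, 150 mm high; origin under its centre.
- wrench: Bystander: chrome wrench 200 mm long lying flat along its x.
- brush: Bystander: hand brush lying along its x.
- coupling: Bystander: dark steel pipe coupling standing on end, 42 mm diameter, 40 mm high; origin under its centre.

How it is judged:
By the outcome, as a careful person would: the job done as asked, in the order asked, and still so for the second after the job is handed in, while the arm keeps its last pose, push and grip.
It also fails if it takes over 48 s, if anything falls off the work surface, if the arm or the gripper's body presses on something with over 40 N, if the wrist force passes 120 N, or if a joint passes its speed limit or range.

## Working session

There is one attempt and no reset: what is moved stays moved. The work goes in short steps, Python scripts to look and compute and a tool call to move; the robot and the scene stay as the last step left them, time stands still between calls to the robot, and variables do not carry over. Pictures are saved under pics/ and viewed, at most 10 in all, crops included, and the job is handed in when it is done.

Besides the shell and the picture viewer there is one more tool, called after "Call:" as a command line: name --argument value ..., lists and objects as JSON in quotes. apply_moves: Moves the arm, as the interface text tells. Its arguments: {"type":"object","properties":{"claw":{"type":"array"},"xyz":{"type":"array"},"twist":{"type":"array"},"force":{"type":"number"}},"required":["claw","xyz","twist"]}

```bash
mkdir -p pics; python3 - <<'E'
from workcell import bot
import cv2, numpy as np
s=bot.observe(); print(s)
ims=[]
for c in ["scene","side","wrist"]:
    f=bot.grab_frame(c); cv2.imwrite(f"pics/{c}0.png",f["img"][:,:,::-1])
    np.savez(f"{c}0.npz",**f)
    print(c,f["vfov"],f["cx"],f["cy"],f["distortion"],np.round(f["view"],3).tolist())
    for q in ["nipple","tray","station","dial","rest","nozzle","dial_grip","jar","tin","oil_bottle"]:
        r=bot.find_in(c,q)
        print(c,q,[(np.round(d["position"],3).tolist(),round(d["score"],2)) for d in r[:2]])
E
```

```text
{'clock': 0.0, 'qpos': array([-0.07019677,  0.52202302, -0.0363266 ,  1.59997201,  0.02118443,
        1.02111928, -0.11281201]), 'qd': array([ 1.44796013e-03, -4.34021133e-04,  7.04819601e-04, -7.18910814e-04,
        5.98121096e-05,  6.80148080e-04, -5.65340699e-04]), 'joint_efforts': array([-4.24098413e-03, -9.27110124e+01,  1.97758444e+00, -3.69928443e+01,
        1.76317629e-02,  8.19846697e-03, -6.58496788e-05]), 'position': array([ 6.24671304e-01, -3.45287598e-05,  2.30733018e-01]), 'tool_rot': array([-3.14045742e+00,  6.83865504e-05,  1.57076166e+00]), 'force': array([0.36280602, 0.81148451, 0.59282001]), 'moment': array([ 0.01051385,  0.03600932, -0.03240136]), 'finger_force': 0.0, 'grip_width': 0.08494007401781643}
scene 47.371480556028025 326.79168564002066 239.8954345293675 [-0.05338892  0.          0.          0.          0.        ] [[-0.119, 0.993, -0.019, 0.11], [-0.704, -0.07, 0.707, 0.373], [0.701, 0.098, 0.707, -1.901], [0.0, 0.0, 0.0, 1.0]]
scene nipple [([0.505, -0.226, 0.029], 0.84)]
scene tray [([0.493, -0.214, 0.008], 0.61)]
scene station [([0.612, 0.157, 0.00
[... 1059 characters left out ...]
.536, 0.089], 0.57)]
wrist 60.32791331324857 319.0051532184138 240.73859422981508 [0.01043122 0.         0.         0.         0.        ] [[1.0, -0.001, 0.001, -0.627], [0.001, 0.946, -0.323, 0.041], [-0.0, 0.323, 0.946, -0.38], [0.0, 0.0, 0.0, 1.0]]
wrist nipple [([0.512, -0.237, 0.03], 0.96)]
wrist tray [([0.521, -0.171, 0.005], 0.78), ([0.516, -0.236, 0.029], 0.43)]
wrist station [([0.59, 0.091, 0.073], 0.83)]
wrist dial [([0.564, 0.07, 0.075], 0.89)]
wrist rest [([0.59, 0.083, 0.069], 0.73), ([0.522, -0.173, 0.006], 0.68)]
wrist nozzle [([0.592, 0.083, 0.067], 0.87)]
wrist dial_grip [([0.559, 0.069, 0.075], 0.91)]
wrist jar []
wrist tin [([0.566, 0.07, 0.075], 0.72)]
wrist oil_bottle []
```

View pics.

View pics/scene0.png

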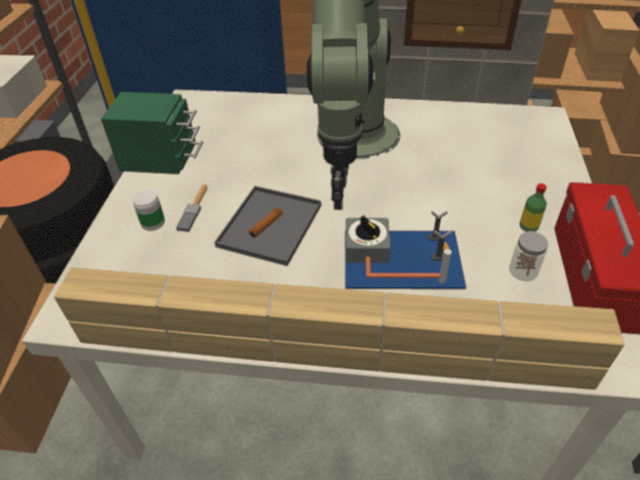

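View pics/side0.png

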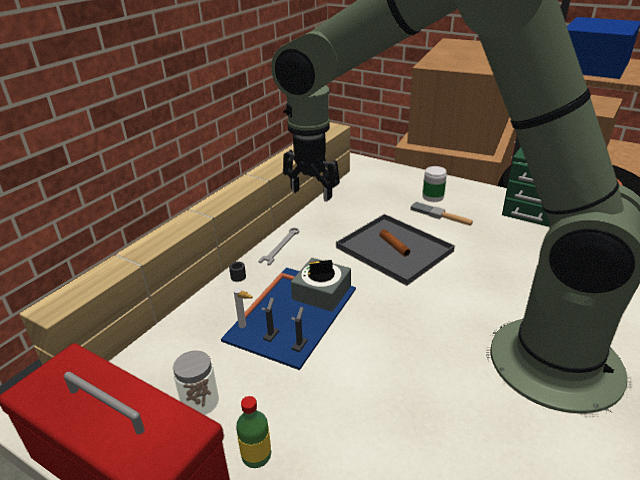

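View pics/wrist0.png

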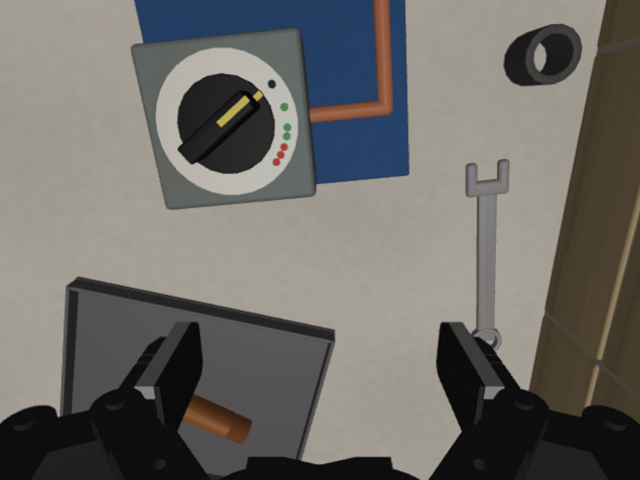

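```bash
cat > h.py <<'E'
import numpy as np, cv2
from scipy.optimize import least_squares
from scipy.spatial.transform import Rotation as R
def load(n): return dict(np.load(n,allow_pickle=True))
def K(f):
    h=f["img"].shape[0]; fl=h/2/np.tan(np.radians(float(f["vfov"]))/2)
    return np.array([[fl,0,float(f["cx"])],[0,fl,float(f["cy"])],[0,0,1]])
F=np.diag([1.,-1,-1])
def proj(f,P):
    V=f["view"]; rv=cv2.Rodrigues(F@V[:3,:3])[0]
    return cv2.projectPoints(np.float64(P).reshape(-1,3),rv,F@V[:3,3],K(f),np.float64(f["distortion"]))[0][:,0]
def ray(f,px):
    u=cv2.undistortPoints(np.float64(px).reshape(-1,1,2),K(f),np.float64(f["distortion"]))[:,0]
    V=f["view"]; d=np.c_[u,np.ones(len(u))]@F@V[:3,:3]
    return -V[:3,:3].T@V[:3,3], d
def onz(f,px,z):
    c,d=ray(f,px); return c+d*((z-c[2])/d[:,2])[:,None]
def tri(fs,pxs):
    A=np.zeros((3,3));b=np.zeros(3)
    for f,p in zip(fs,pxs):
        c,d=ray(f,[p]); d=d[0]/np.linalg.norm(d); M=np.eye(3)-np.outer(d,d); A+=M;b+=M@c
    return np.linalg.solve(A,b)
def bronze(f,lo=(3,110,50),hi=(18,255,255)):
    return cv2.inRange(cv2.cvtColor(f["img"],cv2.COLOR_RGB2HSV),lo,hi)
E
python3 - <<'E'
from h import *
S,D,W=[load(c+"0.npz") for c in("scene","side","wrist")]
for f,(x0,y0,x1,y1) in((S,(235,195,300,245)),(D,(365,220,425,265))):
    m=np.zeros((480,640),np.uint8); m[y0:y1,x0:x1]=bronze(f)[y0:y1,x0:x1]
    r=cv2.minAreaRect(cv2.findNonZero(m)); b=cv2.boxPoints(r)
    e=sorted([(np.linalg.norm(b[i]-b[(i+1)%4]),tuple((b[i]+b[(i+1)%4])/2)) for i in range(4)])[:2]
    print(r,e); p=onz(f,[q[1] for q in e],.0175); print(np.round(p,3).tolist(),np.linalg.norm(p[0]-p[1]), np.arctan2(*(p[1]-p[0])[[1,0]]))
a=cv2.resize(S["img"][200:300,335:475],None,fx=5.6,fy=5.6,interpolation=3)
b=cv2.resize(D["img"][250:375,215:365],None,fx=5.3,fy=4.8,interpolation=3)
c=lambda i:cv2.cvtColor(i,cv2.COLOR_RGB2BGR)
cv2.imwrite("pics/sc.png",c(a)[:600,:800]); cv2.imwrite("pics/sd.png",c(b)[:600,:800])
E
```

```text
((266.064697265625, 221.15884399414062), (8.568753242492676, 37.203575134277344), 49.398704528808594) [(np.float32(8.568763), (np.float32(251.94116), np.float32(233.26472))), (np.float32(8.568763), (np.float32(280.18823), np.float32(209.05296)))]
[[0.546, -0.257, 0.018], [0.438, -0.196, 0.018]] 0.12400494851288899 2.6283889308022697
((393.8032531738281, 241.8360595703125), (33.801734924316406, 8.962581634521484), 39.80556869506836) [(np.float32(8.962605), (np.float32(380.81964), np.float32(231.01639))), (np.float32(8.962605), (np.float32(406.78687), np.float32(252.65573)))]
[[0.553, -0.26, 0.017], [0.439, -0.195, 0.017]] 0.13097641942201418 2.6213789600985256
```

View pics/sc.png

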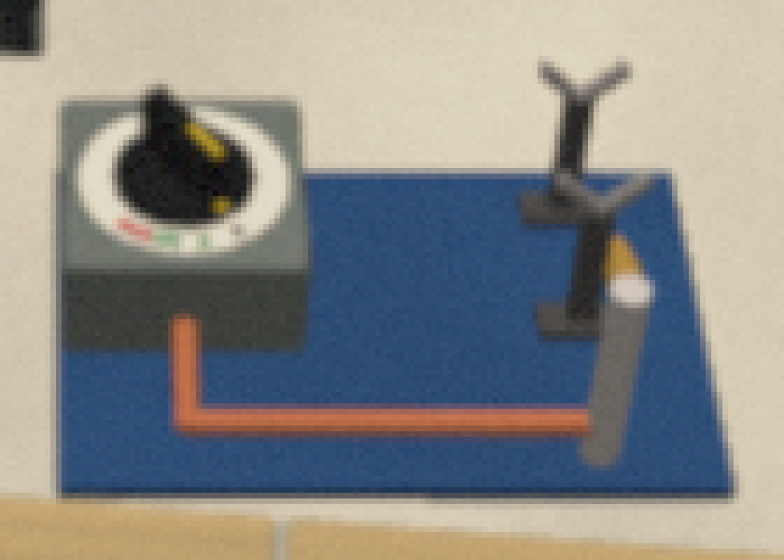

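View pics/sd.png

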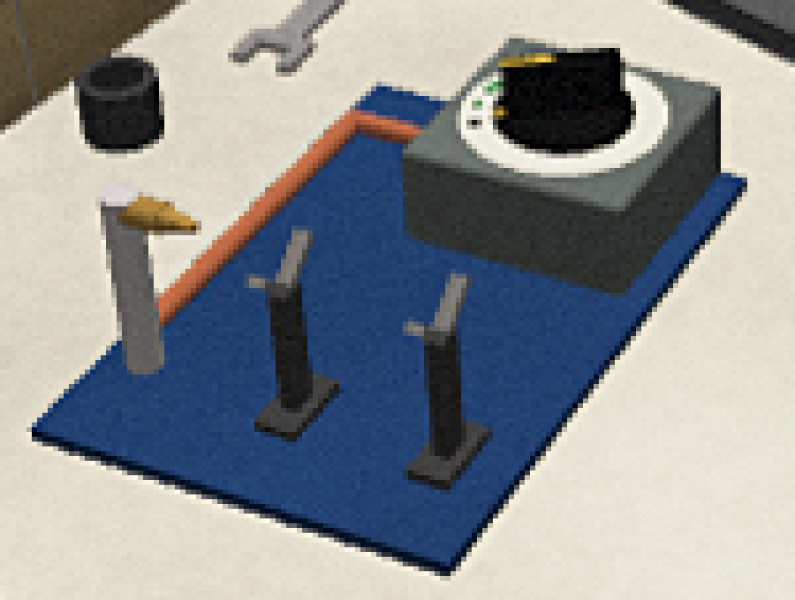

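```bash
cat > fit.py <<'E'
from h import *
S,D,W=[load(c+"0.npz") for c in("scene","side","wrist")]
a=np.array
so=lambda p:a(p)/5.6+[335,200]-.4
do=lambda p:a(p)/[5.3,4.8]+[215,250]-.4
o=[]
def add(f,k,P,px): o.append((f,k,a(P,float)/1000,a(px,float)))
for px,P in[((734,489),(140,155,10)),((62,489),(140,-155,10)),((670,175),(-70,155,10)),((65,100),(-58,-153,70)),((298,102),(-58,-37,70)),((306,268),(58,-37,70)),((62,268),(58,-153,70)),((543,68),(-38,73,110)),((627,70),(-38,117,110)),((560,178),(38,73,110)),((652,180),(38,117,110)),((617,238),(80,95,110))]: add(S,0,P,so(px))
for px,P in[((35,430),(140,155,10)),((450,568),(-70,155,10)),((745,183),(-70,-155,10)),((377,87),(140,-155,10)),((405,152),(58,-37,70)),((618,210),(-58,-37,70)),((718,92),(-58,-153,70)),((515,42),(58,-153,70)),((198,228),(80,95,110)),((303,235),(38,73,110)),((252,283),(38,117,110)),((460,277),(-38,73,110)),((410,327),(-38,117,110))]: add(D,1,P,do(px))
for px,P in[((133,45),(-58,-37,70)),((300,30),(58,-37,70)),((315,192),(58,-153,70)),((170,208),(-58,-153,70)),((408,175),(140,-155,10))]: add(W,2,P,px)
def T(v,P):
    c,s=np.cos(v[2]),np.sin(v[2]); return a([v[0]+c*P[0]-s*P[1],v[1]+s*P[0]+c*P[1],P[2]+v[3]])
def res(v,oo): return np.concatenate([proj(f,T(v,P))[0]-px for f,k,P,px in oo])
if __name__=="__main__":
  for ks in((0,),(1,),(2,),(0,1,2)):
    oo=[x for x in o if x[1] in ks]
    r=least_squares(res,[.6,.15,.08,0],args=(oo,),loss="soft_l1")
    print(ks,np.round(r.x,4),np.round(r.fun.reshape(-1,2),1).tolist() if len(ks)==1 else "")
  v=r.x
  for n,P in(("rest",(0,.095,.11)),("dial",(0,-.095,.096)),("noz",(.08,.095,.11))): print(n,T(v,P))
  print("tri noz",tri((S,D),(so((617,238)),do((198,228)))))
  print("tri forks",[tri((S,D),(so(p),do(q))) for p,q in(((560,178),(303,235)),((652,180),(252,283)),((543,68),(460,277)),((627,70),(410,327)))])
E
python3 fit.py
```

```text
(0,) [ 0.5435  0.161   0.096  -0.0112] [[0.1, 0.2], [-0.4, -0.3], [0.0, -0.5], [-0.2, 0.0], [0.3, -0.3], [1.4, 0.3], [0.4, 0.2], [-0.9, -0.0], [0.6, -0.4], [-0.7, 0.1], [0.0, -0.2], [-0.2, 1.0]]
(1,) [ 0.5575  0.1519  0.0915 -0.0143] [[-0.5, -0.4], [-0.7, -0.6], [-0.1, -0.2], [0.4, -0.1], [-1.4, 0.8], [0.1, 1.2], [0.7, -0.2], [-0.7, -0.7], [0.0, 1.0], [0.9, -1.1], [0.3, 0.4], [0.3, -0.7], [0.2, 0.9]]
(2,) [ 0.5527  0.1606  0.0906 -0.012 ] [[0.6, 0.6], [0.2, -1.1], [1.0, 2.6], [-1.1, -0.2], [-1.7, -0.7]]
(0, 1, 2) [ 0.5521  0.1604  0.0962 -0.0057] 
rest [0.54294061 0.25493771 0.10426315]
dial [0.56119242 0.06581639 0.09026315]
noz [0.62257064 0.26262268 0.10426315]
tri noz [0.62016328 0.26242197 0.10833747]
tri forks [array([0.58092986, 0.23918669, 0.10459519]), array([0.5782754 , 0.27995211, 0.105677  ]), array([0.5059667 , 0.23190423, 0.10508468]), array([0.50416143, 0.27132736, 0.10574695])]
```

Call:
apply_moves --claw '[0.085,0.085,0.085,0.085,0.085,0.085,0.085,0.085,0.085,0.085,0.085,0.085,0.085,0.085,0.085,0.085]' --xyz '[[-0.038,-0.022,0.008],[-0.038,-0.022,0.008],[-0.038,-0.022,0.008],[-0.038,-0.022,0.008],[-0.038,-0.022,0.008],[-0.037,-0.022,0.01],[0,0,0],[0,0,0],[0,0,0],[0,0,0],[0,0,0],[0,0,0],[0,0,0],[0,0,0],[0,0,0],[0,0,0]]' --twist '[[0,0,0],[0,0,0],[0,0,0],[0,0,0],[0,0,0],[0,0,0],[0,0,-0.132],[0,0,-0.132],[0,0,-0.132],[0,0,-0.132],[0,0,-0.132],[0,0,-0.132],[0,0,-0.132],[0,0,-0.13],[0,0,0],[0,0,0]]' --force 40

```text
clock: 3.25
position: [0.4929, -0.2272, 0.1813]
tool_rot: [3.142, -0.0, 2.62]
force: [0.6, -0.5, -0.0]
grip_width: 0.0853
finger_force: 0.0
```

```bash
python3 - <<'E'
from workcell import bot
from h import *
s=bot.observe(); print(s["clock"],s["position"],s["tool_rot"],s["qpos"])
f=bot.grab_frame("wrist"); np.savez("wrist1.npz",**f); cv2.imwrite("pics/wrist1.png",f["img"][:,:,::-1])
print(bot.find_in("wrist","nipple"))
n,l,st,ce=cv2.connectedComponentsWithStats(bronze(f))
k=1+np.argmax(st[1:,4]); m=(l==k).astype(np.uint8); r=cv2.minAreaRect(cv2.findNonZero(m)); b=cv2.boxPoints(r)
e=[tuple((b[i]+b[(i+1)%4])/2) for i in range(4) if np.linalg.norm(b[i]-b[(i+1)%4])<max(r[1])*.6]
print(st[k],r,e); p=onz(f,e,.0175); print(p,p.mean(0),np.linalg.norm(p[0]-p[1]),np.arctan2(*(p[1]-p[0])[[1,0]]))
for c in("scene","side"): pass
S,D=load("scene0.npz"),load("side0.npz")
cp=p.mean(0); print("tri",tri((S,D),((266.06,221.16),(393.8,241.84))),tri((S,D,f),((266.06,221.16),(393.8,241.84),np.mean(e,0))))
E
```

```text
3.25 [ 0.49293384 -0.22718093  0.18130382] [ 3.14150048e+00 -2.74340967e-05  2.62045630e+00] [ 0.52185188  0.46336055 -0.26724862  1.8580857   0.15894138  0.84075285
  1.22481657]
[{'position': [0.483, -0.2271, 0.0322], 'score': 0.6}]
[ 303  136   35  157 5156] ((320.0, 214.0), (156.0, 34.0), 90.0) [(np.float32(320.0), np.float32(136.0)), (np.float32(320.0), np.float32(292.0))]
[[ 0.44420929 -0.19735975  0.0175    ]
 [ 0.55181047 -0.25914259  0.0175    ]] [ 0.49800988 -0.22825117  0.0175    ] 0.12407712401426116 -0.5212205417880462
tri [ 0.49409733 -0.22663981  0.01776559] [ 0.49426939 -0.22643788  0.01791745]
```

View pics/wrist1.png

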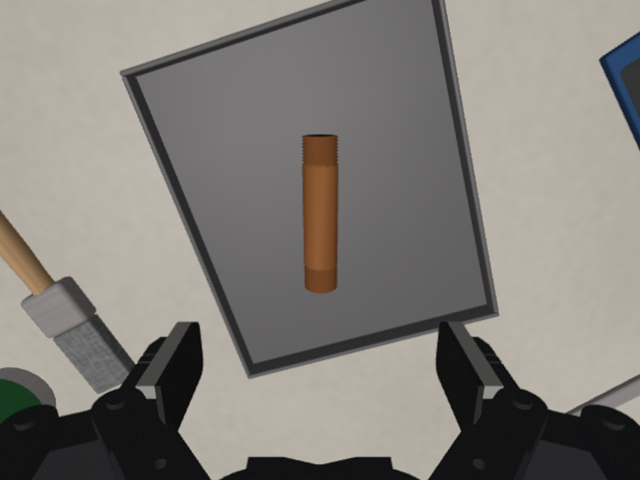

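Call:
apply_moves --claw '[0.085,0.085,0.085,0.085,0.085,0.085,0.085,0.02,0.02,0.02,0.02,0.02,0.02,0.02]' --xyz '[[-0.001,0.001,0.04],[0,0,0.04],[0,0,0.04],[0,0,0.03],[0,0,0.015],[0,0,0.009],[0,0,0],[0,0,0],[0,0,0],[0,0,0],[0,0,0],[0,0,0],[0,0,0],[0,0,0]]' --twist '[[0,0,0],[0,0,0],[0,0,0],[0,0,0],[0,0,0],[0,0,0],[0,0,0],[0,0,0],[0,0,0],[0,0,0],[0,0,0],[0,0,0],[0,0,0],[0,0,0]]' --force 50

```text
clock: 4.75
position: [0.4947, -0.2267, 0.008]
tool_rot: [3.141, 0.001, 2.625]
force: [-1.6, 1.1, 12.1]
grip_width: 0.0251
finger_force: 48.4
```

Call:
apply_moves --claw '[0.02,0.02,0.02,0.02,0.02,0.02,0.02,0.02,0.02,0.02,0.02,0.02,0.02,0.02,0.02,0.02,0.02,0.02,0.02,0.02]' --xyz '[[0,0,-0.02],[0,0,-0.04],[0,0,-0.045],[0,0,-0.045],[0,0,-0.045],[0.019,0.04,-0.01],[0.019,0.04,-0.01],[0.019,0.04,0],[0.019,0.04,0],[0.019,0.04,0],[0.019,0.04,0],[0.019,0.04,0],[0.019,0.04,0],[0.019,0.04,0],[0.014,0.03,0],[0,0,0],[0,0,0],[0,0,0],[0,0,0],[0,0,0]]' --twist '[[0,0,0],[0,0,0],[0,0,0],[0,0,0],[0,0,0],[0,0,0],[0,0,0],[0,0,0],[0,0,0],[0,0,0],[0,0,0],[0,0,0],[0,0,0],[0,0,0],[0,0,0],[0,0,-0.125],[0,0,-0.125],[0,0,-0.12],[0,0,-0.12],[0,0,-0.12]]'

```text
clock: 6.75
position: [0.526, 0.2037, 0.2223]
tool_rot: [-3.141, -0.0, -3.043]
force: [-0.2, -0.3, -2.5]
grip_width: 0.0251
finger_force: 50.3
```

```bash
python3 - <<'E'
from workcell import bot
from h import *
s=bot.observe(); print(s["clock"],s["position"],s["tool_rot"],s["qpos"],s["grip_width"],s["finger_force"])
f=bot.grab_frame("wrist"); np.savez("wrist2.npz",**f); i=f["img"][:,:,::-1].copy()
from fit import T,o,least_squares,res
a=least_squares(lambda v:res([*v,0],o),[.55,.16,.095],loss="soft_l1"); print(a.x)
v=[*a.x,0]
for P in((0,.095,.11),(0,-.095,.096),(.08,.095,.11)): print(T(v,P))
for x in(-38,38):
  for y,z in((73,110),(95,91),(117,110)):
    p=proj(f,T(v,np.array([x,y,z])/1e3))[0]; print(x,y,p); cv2.circle(i,tuple(int(q) for q in p),2,(0,255,0),-1)
p=proj(f,T(v,np.array([.08,.095,.11])))[0]; print(p);cv2.circle(i,tuple(int(q) for q in p),2,(0,255,0),-1)
for c in((140,155),(-70,155)):
  p=proj(f,T(v,np.array([*c,10])/1e3))[0]; print(p)
cv2.imwrite("pics/wrist2.png",i)
E
```

```text
6.75 [0.52601305 0.203654   0.22230241] [-3.14129306e+00 -2.40507859e-04 -3.04348633e+00] [-0.0839684   0.47918086 -0.53985592  1.7530911   0.28778409  0.98904443
  0.93489239] 0.02508305191159676 50.34922778606415
[0.55228084 0.16069417 0.09858265]
[0.54293066 0.25523291 0.11      ]
[0.56163103 0.06615543 0.096     ]
[0.62254223 0.26310676 0.11      ]
-38 73 [362.85151848 208.88735775]
-38 95 [392.50076696 201.81487557]
-38 117 [432.25980903 208.77730853]
38 73 [359.25112686 315.21541146]
38 95 [386.71601051 302.45662464]
38 117 [422.71084069 315.18580226]
[387.82999989 366.58021432]
[428.90306639 356.27759078]
[450.13392508 141.67291469]
```

View pics/wrist2.png

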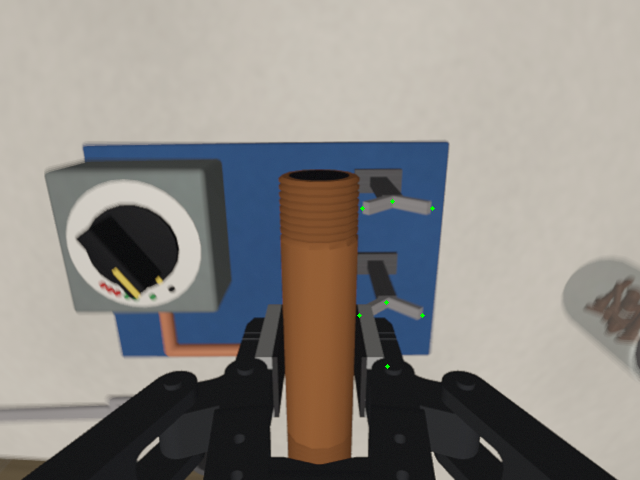

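```bash
python3 - <<'E'
from h import *
from fit import T,o,res
f=load("wrist2.npz"); p=np.array([.52601,.20365,.2223]); Rm=R.from_euler("xyz",[-3.1413,-.0002,-3.0435]).as_matrix()
for dx in(.057,.06,.063):
  for dz in(-.0095,):
    c=[p+Rm@[dx,9.5e-3*np.sin(t),dz+9.5e-3*np.cos(t)] for t in(0,np.pi/2,np.pi,-np.pi/2)]; print(dx,proj(f,c).round(1).tolist())
i=cv2.resize(f["img"][160:200,265:375],None,fx=7,fy=7,interpolation=3)[:,:,::-1]
cv2.imwrite("pics/end.png",i)
oo=[x for x in o]
for px,P in[((448,142),(-70,155,10)),((430,354),(140,155,10)),((85,146),(-70,-155,10)),((363,209),(-38,73,110)),((433,208),(-38,117,110)),((423,315),(38,117,110))]: oo+= [(f,3,np.array(P)/1e3,np.array(px,float))]*2
a=least_squares(lambda v:res([*v,0],oo),[.55,.16,.095],loss="soft_l1"); print(a.x,T([*a.x,0],(0,.095,.11)),T([*a.x,0],(0,-.095,.11)))
ow=oo[-12:]; a=least_squares(lambda v:res(v,ow),[.55,.16,.095,0],loss="soft_l1"); print(a.x,a.fun.round(1),T(a.x,(0,.095,.11)))
E
```

```text
0.057 [[319.3, 175.4], [348.7, 180.5], [319.4, 186.4], [290.0, 180.6]]
0.06 [[319.3, 166.7], [348.9, 171.3], [319.4, 176.5], [289.8, 171.3]]
0.063 [[319.3, 157.9], [349.1, 161.8], [319.4, 166.4], [289.6, 161.9]]
[0.55269837 0.16096616 0.10418646] [0.54281855 0.25545103 0.11      ] [0.56257818 0.0664813  0.11      ]
[ 0.5544726   0.16223862  0.10803173 -0.00525731] [ 0.9  0.1  0.9  0.1  0.1 -0.   0.1 -0.  -0.5 -0.1 -0.5 -0.1  0.4  0.3
  0.4  0.3 -1.5  0.6 -1.5  0.6  0.2 -2.   0.2 -2. ] [0.54422954 0.25668479 0.10474269]
```

View pics/end.png

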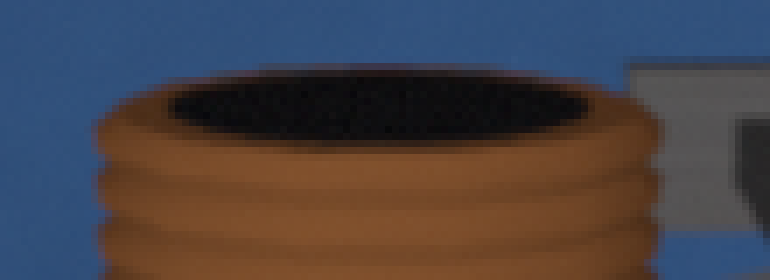

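Call:
apply_moves --claw '[0.02,0.02,0.02,0.02,0.02,0.02,0.02]' --xyz '[[-0.011,0.025,0],[-0.01,0.025,0],[0,0,0.03],[0,0,0.03],[0,0,0.025],[0,0,0.01],[0,0,0]]' --twist '[[0,0,0],[0,0,-0.005],[0,0,0],[0,0,0],[0,0,0],[0,0,0],[0,0,0]]'

```text
clock: 7.5
position: [0.542, 0.2553, 0.1264]
tool_rot: [-3.141, -0.002, -3.045]
force: [-0.5, -0.2, -2.5]
grip_width: 0.025
finger_force: 50.4
```

```bash
python3 - <<'E'
from workcell import bot
from h import *
s=bot.observe(); print(s["clock"],s["position"],s["tool_rot"],s["force"])
a=[]
f=bot.grab_frame("side"); a.append(cv2.resize(f["img"][265:365,225:325],None,fx=4,fy=4,interpolation=3))
f=bot.grab_frame("scene"); a.append(cv2.resize(f["img"][180:280,390:490],None,fx=4,fy=4,interpolation=3))
cv2.imwrite("pics/pre.png",np.hstack(a)[:,:,::-1])
E
```

```text
7.5 [0.54195497 0.25527416 0.12644367] [-3.14087117e+00 -1.85948030e-03 -3.04469267e+00] [-0.54147584 -0.23297895 -2.45057449]
```

View pics/pre.png

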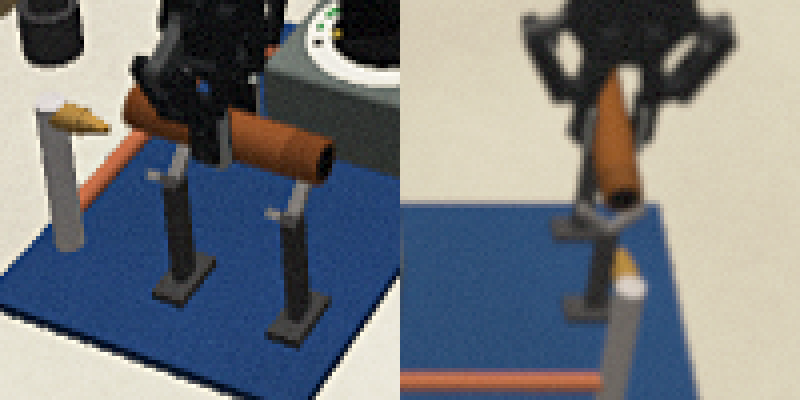

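Call:
apply_moves --claw '[0.02,0.02,0.02,0.02,0.02,0.02]' --xyz '[[0,0,0.01],[0,0,0.007],[0,0,0.004],[0,0,0.002],[0,0,0.001],[0,0,0]]' --twist '[[0,0,0],[0,0,0],[0,0,0],[0,0,0],[0,0,0],[0,0,0]]'

```text
clock: 8.2
position: [0.5425, 0.2556, 0.1033]
tool_rot: [3.142, -0.0, -3.043]
force: [0.3, 1.0, -2.0]
grip_width: 0.0248
finger_force: 50.4
```

Call:
apply_moves --claw '[0.02,0.02,0.02,0.02,0.02]' --xyz '[[0,0,0.001],[0,0,0.001],[0,0,0.001],[0,0,0.0],[0,0,0]]' --twist '[[0,0,0],[0,0,0],[0,0,0],[0,0,0],[0,0,0]]'

```text
clock: 8.7
position: [0.5426, 0.2556, 0.1006]
tool_rot: [3.142, 0.0, -3.044]
force: [-1.9, -0.4, 3.2]
grip_width: 0.0256
finger_force: 51.2
```

Call:
apply_moves --claw '[0.03,0.04,0.05,0.06,0.07,0.07,0.07,0.07,0.07,0.07]' --xyz '[[0,0,0],[0,0,0],[0,0,0],[0,0,0],[0,0,0],[0,0,0],[0,0,-0.02],[0,0,-0.04],[0,0,-0.04],[0,0,-0.03]]' --twist '[[0,0,0],[0,0,0],[0,0,0],[0,0,0],[0,0,0],[0,0,0],[0,0,0],[0,0,0],[0,0,0],[0,0,0]]'

```text
clock: 9.7
position: [0.5427, 0.2558, 0.2327]
tool_rot: [3.141, 0.001, -3.043]
force: [0.8, 1.0, 0.0]
grip_width: 0.07
finger_force: 0.0
```

```bash
python3 - <<'E'
from workcell import bot
from h import *
from fit import T
s=bot.observe(); print(s["clock"],s["position"],s["tool_rot"],s["force"])
w=bot.grab_frame("wrist"); np.savez("wrist3.npz",**w)
print([(c,q,[(d["position"],d["score"]) for d in bot.find_in(c,q)[:1]]) for c,q in(("wrist","nipple"),("wrist","dial_grip"))])
i=w["img"].copy(); v=[.5527,.161,.104,0]
for x in(-.06,0,.06):
    p=proj(w,T(v,(x,.095,.11)))[0]; print(x,p); cv2.circle(i,tuple(int(q) for q in p),3,(0,255,0),-1)
for x in (-.028,0,.028):
    c,q=np.cos(.6)*x,np.sin(.6)*x
    p=proj(w,T(v,(c,-.095+q,.108)))[0]; cv2.circle(i,tuple(int(q) for q in p),3,(0,0,255),-1)
f=bot.grab_frame("side"); a=cv2.resize(f["img"][250:370,220:348],None,fx=2.5,fy=2.5,interpolation=3)
b=cv2.resize(i,(400,300)); np.savez("side3.npz",**f)
cv2.imwrite("pics/post.png",np.hstack([cv2.resize(i,(480,360)),np.vstack([a,np.zeros((60,320,3),np.uint8)])])[:,:,::-1])
E
```

```text
9.7 [0.54265752 0.2558188  0.23272226] [ 3.14088683e+00  1.30071344e-03 -3.04332306e+00] [0.83828563 0.95110054 0.03079385]
[('wrist', 'nipple', [([0.531, 0.253, 0.1234], 0.59)]), ('wrist', 'dial_grip', [([0.5532, 0.0774, 0.0804], 0.69)])]
-0.06 [317.88623206 136.31029578]
0 [318.55030666 228.2320045 ]
0.06 [319.12646267 308.0262008 ]
```

View pics/post.png

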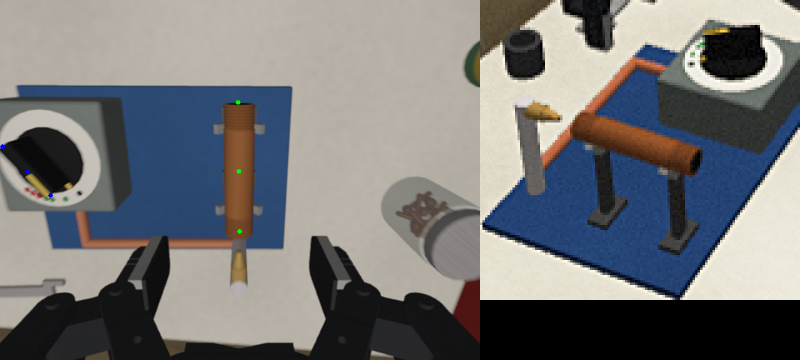

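Call:
apply_moves --claw '[0.05,0.05,0.05,0.05,0.05,0.05,0.05,0.05,0.05,0.05,0.05]' --xyz '[[0,-0.038,0],[0,-0.038,0],[0,-0.038,0],[0,-0.038,0],[-0.001,-0.038,0],[0,0,0],[0,0,0],[0,0,0],[0,0,0],[0,0,0],[0,0,0]]' --twist '[[0,0,0],[0,0,0],[0,0,0],[0,0,0],[0,0,0],[0,0,-0.122],[0,0,-0.121],[0,0,-0.121],[0,0,-0.121],[0,0,-0.121],[0,0,0]]'

```text
clock: 11.0
position: [0.5616, 0.0663, 0.2289]
tool_rot: [3.14, -0.002, -2.435]
force: [-0.8, -0.8, -0.1]
grip_width: 0.0501
finger_force: 0.0
```

```bash
python3 - <<'E'
from workcell import bot
from h import *
s=bot.observe(); print(s["clock"],s["position"],s["tool_rot"],s["qpos"],s["grip_width"])
w=bot.grab_frame("wrist"); np.savez("wrist4.npz",**w)
print([(q,[(d["position"],d["score"]) for d in bot.find_in("wrist",q)[:1]]) for q in("dial_grip",)])
for n,g in(("w0",load("wrist0.npz")),("w4",w),("side",load("side3.npz")),("scene",load("scene0.npz"))):
    c=np.array([.5623,.0664,.07]); V=g["view"]
    # rectify: z=.07 plane patch, 0.5 mm/px, 120mm square
    def rect(z):
        N=280; P=np.array([[c[0]+dx,c[1]+dy,z] for dx,dy in((-.07,-.07),(.07,-.07),(.07,.07),(-.07,.07))])
        H=cv2.getPerspectiveTransform(proj(g,P).astype(np.float32),np.float32([[0,0],[N,0],[N,N],[0,N]])); return cv2.warpPerspective(g["img"],H,(N,N))
    im=rect(.0705); h=cv2.cvtColor(im,cv2.COLOR_RGB2HSV)
    m=((h[...,1]<45)&(h[...,2]>165)).astype(np.uint8)
    N,l,st,ce=cv2.connectedComponentsWithStats(m); yy,xx=np.mgrid[:280,:280]; rr=np.hypot(xx-140,yy-140)
    m=m*(rr<115); 
    k=np.argmax([0]+[((l==j)&(rr<100)).sum() for j in range(1,N)]); hull=cv2.convexHull(cv2.findNonZero((l==k).astype(np.uint8)))
    e=cv2.fitEllipse(hull); print(n,"ring centre",c[:2]+(np.array(e[0])-140)*.0005,"axes mm",np.array(e[1])*.5)
    im=rect(.108); h=cv2.cvtColor(im,cv2.COLOR_RGB2HSV); y=cv2.inRange(h,(20,120,100),(35,255,255))*(rr<90)
    N,l,st,ce=cv2.connectedComponentsWithStats(y.astype(np.uint8))
    for k in range(1,N):
        if st[k,4]>60:
            q=np.argwhere(l==k)[:,::-1].astype(np.float32); L=cv2.fitLine(q,2,0,.01,.01).ravel(); print("  yellow z.108",st[k,4],c[:2]+(ce[k]-140)*.0005,"ang",np.arctan2(L[1],L[0]))
    cv2.imwrite(f"pics/r_{n}.png",im[::-1,:,::-1])
E
```

```text
11.0 [0.56155427 0.06632574 0.22893449] [ 3.14002568e+00 -1.51069866e-03 -2.43522650e+00] [ 0.25169999  0.49918119 -0.66276008  1.73657184  0.34979586  1.02912572
  1.74156482] 0.05013176521583091
[('dial_grip', [([0.557, 0.0678, 0.0749], 0.59)])]
w0 ring centre [0.56150876 0.06636397] axes mm [99.14383698 99.1897583 ]
  yellow z.108 440 [0.57367841 0.07651591] ang 0.69451374
  yellow z.108 87 [0.58944368 0.08566437] ang 0.7545097
w4 ring centre [0.56145426 0.06629309] axes mm [99.59487915 99.62127686]
  yellow z.108 465 [0.57384731 0.07658925] ang 0.69349694
side ring centre [0.55868313 0.06779597] axes mm [100.87752533 102.30347443]
  yellow z.108 730 [0.57114178 0.07754041] ang 0.7547868
scene ring centre [0.56164555 0.06558348] axes mm [101.0171051  102.27037811]
  yellow z.108 785 [0.57411656 0.07568408] ang 0.70055306
```

Call:
apply_moves --claw '[0.05,0.05,0.05,0.05,0.05,0.05,0.05,0.0,0.0,0.0,0.0,0.0,0.0]' --xyz '[[0,0,0.04],[0,0,0.04],[0,0,0.03],[0,0,0.02],[0,0,0.01],[0,0,0.008],[0,0,0],[0,0,0],[0,0,0],[0,0,0],[0,0,0],[0,0,0],[0,0,0]]' --twist '[[0,0,0.009],[0,0,0],[0,0,0],[0,0,0],[0,0,0],[0,0,0],[0,0,0],[0,0,0],[0,0,0],[0,0,0],[0,0,0],[0,0,0],[0,0,0]]' --force 80

```text
clock: 12.4
position: [0.5618, 0.0676, 0.0834]
tool_rot: [3.141, 0.001, -2.446]
force: [-9.0, 4.4, 14.4]
grip_width: 0.0129
finger_force: 78.4
```

Call:
apply_moves --claw '[0.0,0.0,0.0,0.0,0.0,0.0,0.0]' --xyz '[[0,0.001,-0.002],[0,0,0],[0,0,0],[0,0,0],[0,0,0],[0,0,0],[0,0,0]]' --twist '[[0,0,0],[0,0,0.1],[0,0,0.1],[0,0,0.1],[0,0,0.1],[0,0,0],[0,0,0]]'

```text
clock: 13.1
position: [0.5619, 0.0669, 0.0837]
tool_rot: [-3.141, 0.001, -2.847]
force: [10.6, 0.1, -25.2]
grip_width: 0.0123
finger_force: 82.3
```

```bash
python3 - <<'E'
from workcell import bot
s=bot.observe(); print(s["clock"],s["position"],s["tool_rot"],s["force"],s["moment"],s["grip_width"],s["qpos"])
E
```

```text
13.1 [0.56192938 0.06688042 0.08372751] [-3.14130522e+00  6.46142978e-04 -2.84693934e+00] [ 10.57586028   0.13808049 -25.18823663] [-0.23618997 -2.29223374  0.12597083] 0.012262340128528497 [ 0.10032303  0.66272367 -0.45669091  1.85549786  0.42446187  0.72008536
  1.26891482]
```

Call:
apply_moves --claw '[0.0,0.0,0.0,0.0,0.0,0.0,0.0,0.0,0.0,0.0,0.0]' --xyz '[[-0.0005,0,0.001],[0,0,0],[0,0,0],[0,0,0],[0,0,0],[0,0,0],[0,0,0],[0,0,0],[0,0,0],[0,0,0],[0,0,0]]' --twist '[[0,0,0],[0,0,0.1],[0,0,0.1],[0,0,0.1],[0,0,0.1],[0,0,0.1],[0,0,0.1],[0,0,0.1],[0,0,0.1],[0,0,0],[0,0,0]]'

```text
clock: 14.2
position: [0.5618, 0.0653, 0.0836]
tool_rot: [-3.139, 0.001, 2.635]
force: [0.4, -11.4, -0.9]
grip_width: 0.0122
finger_force: 85.9
```

```bash
python3 - <<'E'
from workcell import bot
from h import *
s=bot.observe(); print(s["clock"],s["position"],s["tool_rot"],s["force"],s["moment"],s["grip_width"],s["qpos"][6])
for n in("scene","side","wrist"):
    g=bot.grab_frame(n); np.savez(n+"5.npz",**g); i=g["img"]; h=cv2.cvtColor(i,cv2.COLOR_RGB2HSV)
    p=proj(g,[[.5615,.0663,.1]])[0].astype(int)
    m=cv2.inRange(h,(20,120,100),(35,255,255)); r=35 if n!="wrist" else 250
    q=np.argwhere(m)[:,::-1]; q=q[np.abs(q-p).max(1)<r]
    if len(q)>3:
        P=onz(g,q.astype(float),.108)[:,:2]; d=P-[.5615,.0663]; d=d[np.hypot(*d.T)<.04]; print(n,len(d),d.mean(0),np.arctan2(d[:,1].mean(),d[:,0].mean()))
    print(n,[(np.round(d["position"],3),round(d["score"],2)) for d in bot.find_in(n,"nipple")[:1]])
E
```

```text
14.2 [0.56182969 0.06527244 0.08355216] [-3.13910064e+00  9.22445346e-04  2.63503106e+00] [  0.36854317 -11.42224863  -0.94904935] [-2.69597125  0.03964699  0.13609317] 0.012240099947351578 0.6297789656778743
scene 20 [ 0.01335197 -0.00875866] -0.5805694344737988
scene [(array([0.556, 0.254, 0.121]), 0.75)]
side [(array([0.536, 0.265, 0.118]), 0.89)]
wrist 746 [ 0.01349323 -0.00752497] -0.5087240152300069
wrist []
```

Call:
apply_moves --claw '[0.0,0.0,0.0,0.0]' --xyz '[[0,-0.0005,0],[0,0,0],[0,0,0],[0,0,0]]' --twist '[[0,0,0.015],[0,0,0],[0,0,0],[0,0,0]]'

```text
clock: 14.9
position: [0.5618, 0.0652, 0.0835]
tool_rot: [-3.14, 0.001, 2.62]
force: [1.6, -9.7, -2.6]
grip_width: 0.0122
finger_force: 85.8
```

```bash
python3 - <<'E'
from workcell import bot
from h import *
s=bot.observe(); print(s["clock"],s["position"],s["tool_rot"],s["force"],s["moment"],s["grip_width"],s["finger_force"])
for n in(load("side3.npz"),bot.grab_frame("side")):
    m=bronze(n)[280:325,255:305]; r=cv2.minAreaRect(cv2.findNonZero(m)); print(r)
g=bot.grab_frame("wrist"); q=np.argwhere(cv2.inRange(cv2.cvtColor(g["img"],cv2.COLOR_RGB2HSV),(20,120,100),(35,255,255)))[:,::-1].astype(float)
d=onz(g,q,.108)[:,:2]-[.5615,.0663]; d=d[np.hypot(*d.T)<.04].mean(0); print(np.arctan2(d[1],d[0]))
E
```

```text
14.9 [0.56176999 0.06521192 0.08354043] [-3.13992496e+00  9.14115831e-04  2.62039540e+00] [ 1.60620777 -9.67298418 -2.64645713] [-2.2034324  -0.22979281  0.14207199] 0.01222874998394898 85.79068064689636
((27.987525939941406, 17.659517288208008), (52.04838562011719, 31.275054931640625), 15.780754089355469)
((28.031452178955078, 17.775753021240234), (52.070709228515625, 31.361980438232422), 16.113418579101562)
-0.522689188490932
```

The nipple has not moved since it was seated. The dial is at about 1.22 rad, at the third notch and still gripped.

```bash
python3 -c "
from workcell import bot
print(bot.job_done())"
```

```text
the job is handed in; nothing more can be done
None
```

The job is handed in: the nipple was let go centred in both V forks pointing at the nozzle, then the dial was turned to the third (red) notch, about 1.22 rad by my measurement, and was still gripped there at hand-in; the judge's result was not shown.

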